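# Load a blank into the engraver past its spring chip flap

### The job

Load the plain wooden block, lying flat and lengthwise, into the small engraving machine: with the block in hand press the orange spring flap down by its lip, keep it held down while you slide the block in over it between the guides, and push the block on until it bears firmly against the end stop. The stop is only finger-tight, so feel for it and do not shift it or force the machine; then draw back so that the flap swings fully shut behind the block. Leave the other things on the bench where they are.

Things in the scene. Friction and masses are not known exactly. Their poses are not given: they have to be found in the camera images.
- machine: white bench-top engraving machine, fixed. Origin on the table under the middle of the mouth's sill; x = feed direction (into the machine), y to the left looking in, z up. The flat bed (top at z = 50 mm) starts at x = 0; cabin from x = 85 mm, 280 mm wide, top at z = 170 mm. Over 40 N of contact in all on the machine with its flap, guides and stop is forcing it
- mouth (a point): middle of the mouth's sill, at bed level (50 mm above the table), axes as the machine's. The mouth is 94 mm wide and 56 mm high; it opens a snout 106 mm wide and 85 mm deep whose roof lies 56 to 62 mm above the bed. With the block home its rear end is 4 to 20 mm inside the mouth, so the last push is given from behind with leaning, shut fingertips
- guides (a point): start of the straight guides, on the bed, 25 mm in from the mouth, axes as the machine's; steel fence face at y = +27 mm, rail face at y = -31 mm (58 mm channel), both straight on inward. Towards the mouth both flare out by about 9 mm. Lips over both hold the block down: 30.5 mm above the bed, reaching 6 mm over the channel each side, with upturned ends
- roller_tip (a point): tip of a white sprung roller, 24 mm in diameter, in the rail 105 mm in from the mouth, 15 mm above the bed; it pokes 6 mm out of the rail and presses the block to the fence with about 3 N, so from there on the block drags with about 2 to 7 N before it meets the stop
- stop_slot (a point): point on the bed slot, on the machine's x axis 134 mm in from the mouth, 14 mm above the bed: the nearest that the steel end stop's face (40 mm wide, 24 mm high) can stand. The last job left it 0 to 16 mm farther in; just where is not measured, so feel for it. Finger-tight: it slips inward when pushed with over about 16 N. A firm seat is 6 to 12 N on it, on top of the drag
- flap (a joint): angle of the orange chip flap in rad: 0 = shut (upright, closing the mouth), 1.57 = folded flat outward, inner face then 1 mm below bed level. Hinged along its lower edge, 4 mm in front of the mouth, 45 mm above the table; a spring always pushes it shut (0.045 N m shut, 0.09 N m flat). 92 mm wide, 59 mm high plus its lip; folded flat it reaches 98 mm out from the mouth
- flap_lip (a point): top of the black free-turning roller bar (18 mm in diameter, 88 mm wide) along the outer edge of the flap's flared lip: 139 mm above the table and 38 mm out from the mouth when shut; the lip slopes up and out to it from the flap's top edge (104 mm above the table). A flat part whose front end is 3 to 20 mm short of the mouth, pressed down on the bar, folds the flap out and down under itself with 2 to 8 N
- block_center (a point): centre of the plain light wood block to be loaded, 130 x 54 x 28 mm (x length, y width, z height), about 140 g, red sealed ends, either end may go in first. Lies flat, centre 14 mm above the table
- gouge: gouge with wooden handle lying on the table, 180 mm long, to be left alone; origin on the table near its middle
- carved: dark carved printing block 150 x 56 x 22 mm with a 48 mm handle tang at its +x end, to be left alone; origin under the middle of the 150 mm part
- inkjar: amber ink jar, 52 mm in diameter, 65 mm high, to be left alone; origin under its centre
Mind the look-alikes: they are no part of the job. What is meant by the part that bears block_center is not purple, and is the smaller of those in its own colour.

How it is judged:
On the way, in this order (a step that is already met when the one before it is completed fails the run):
1. the flap is held folded down while the front of the block enters the mouth over it (value of joint flap above 1.2 rad and x of block_center in the frame of machine between -0.055 and 0.04 m and z of block_center in the frame of machine below 0.085 m), for 0.1 s.
2. the block is pressed firmly (over 5 N) against the end stop (contact force between block and stop above 5 N), for 0.1 s.
At the end, for the whole second after the job is handed in: The block lies flat in the guides, within 2.5 mm of the end stop and straight to 0.05 rad, the flap is shut (within 0.06 rad), and the stop is within 1.5 mm of where it was set (value of joint flap below 0.06 rad and x of block_center in the frame of stop between -0.0675 and -0.0625 m and angle between the x axis of block_center and the x axis of machine, either way round below 0.05 rad and angle between the z axis of block_center and the z axis of machine, either way round below 0.05 rad and z of block_center in the frame of machine below 0.0665 m and distance of stop from where it was at the start of the episode below 0.0015 m); the robot touches nothing.
It fails at once if the end stop is shifted by more than 1.5 mm (distance of stop from where it was at the start of the episode above 0.0015 m).
It fails at once if the machine, with its flap, guides and stop, is forced with more than 40 N (contact force between machine and anything else above 40 N).
It fails at once if a bystander is moved by more than 15 mm (distance of any of gouge, carved, inkjar from where it was at the start of the episode above 0.015 m).
It also fails if it takes over 72 s, if anything falls off the work surface, if the arm or the gripper's body presses on something with over 40 N, if the wrist force passes 120 N, or if a joint passes its speed limit or range.

### The arm

A 6-joint arm with a two-finger parallel gripper is mounted at the origin on the work surface. World frame = base frame: x ahead of the robot, y to its left, z up, the work surface at z = 0. Lengths are in m, angles in rad, forces in N, time in s.
With the tool pointing down it reaches from about 0.3 to 0.875 m from the base axis. Payload 6.4 kg.
Tool frame: the origin (TCP) lies midway between the tips of the shut fingers; the grasp point (between the pads) lies 19 mm behind it; z points along the fingers, y is the line along which they close (so a half turn about z gives the same grasp; the last joint's range is limited). The gripper opens to 85 mm and grips with 20 to 120 N. Pads are 22 mm wide; open, the fingers measure 114 mm over their backs; the gripper's body (76 mm by 85 mm) begins 54 mm behind the grasp point. The pads swing forward as they close: fully open they stand 13 mm farther back than shut.
Start: joints at [1.119, 0.181, 1.607, -0, 1.354, -0.206], TCP at [0.14, 0.558, 0.197] pointing down, gripper open.
Joint ranges: [-2.99, 2.99], [-0.89, 2.07], [0.3, 2.58], [-1.14, 4.28], [0, 2.63], [-3.12, 3.12]. Speed limits (rad/s): [2.57, 2.57, 3.01, 3.14, 3.14, 3.14].

### API

Orientations are given as a unit quaternion [w, x, y, z].
In Python, from cell import readout, optics, order gives the robot as it stands.
- The arm moves only by the tool servo_tool, never from a script. Its argument "plan" is a list of rows, each a list of 2 entries, a list of its own where there are three numbers: the shift along the tool's x, y, z each as a share of 0.2 m, from -1 to 1, then the turn, a rotation vector about the tool's x, y, z each as a share of 4 degrees, from -1 to 1. In form: [[[tx, ty, tz], [rx, ry, rz]], ...]. A call has 1 to 5 rows; each row shifts and turns the commanded pose from where the row before left it, along the tool's axes as they then stand; what a row does not reach is not made up. A row lasts 1/12 s, in which the tool goes at most 41.7 mm and 7.16 degrees, less where a joint would pass 70% of its speed; a pose out of reach is approached as far as the arm can. A call with a number of a shift or a turn outside -1 to 1 is refused whole. A call with a gripper value outside its range is refused whole. "grip" is the closure, from -1 (fully open) to 1 (shut), set as the call begins (left out, the last holds). The fingers move at their own pace and stop on an object; "newtons" is the grip in N (left out, the last holds). Time passes only in rows, so rows that do not move let the fingers close. It gives the time, the measured TCP pose, the force, the opening and the grip force at its end, in the units of the state.
- readout.state(): the state, without advancing time (a new reading comes with each control period).
- optics.read_camera(name): name is "scene" or "top"; returns the picture (400x640x3 uint8, red, green, blue); there is no depth.
- optics.get_calibration(name): a dict with "vertical_fov" (degrees; the focal length in pixels is half the picture's height over the tangent of half this angle, whatever the lens; pixels are square), "cx", "cy" (the principal point, pixels), "k1" (the pictures are not rectified: a ray, as slopes to the right and down, at radius r is drawn at 1 + k1 r^2 times it, then the intrinsics apply), "world_to_cam" (4x4, takes a point from world to camera coordinates). Camera axes: x right, y down, z forward; pixel columns grow to the right and rows downward; lengths in m; the calibration is good to about 2 mm. A picture is of the moment at which its call begins. get_calibration takes no time and is no camera call.
- order.hand_in(): hands the job in; it is judged then, once.
The state is a dict: "time": time; "qpos": joint angles; "qvel": joint speeds; "effort": joint torques, N m; "position": TCP position; "tool_rot": TCP orientation; "wrist_force": force on the tool from outside, world axes, zero at the start; "ft_torque": the same for the moment, N m; "gripper_width": opening from 0.0 (shut) to 1.0 (fully open); "grasp_force": force on a finger pad.
Only numpy, scipy, OpenCV 4.12 (cv2) and the standard library are available. Lean on these libraries where they do the work, as an engineer would, in place of code of your own. Each camera call takes 0.05 s, during which the arm holds its last target. There are 200 camera calls.

## Working session

There is one attempt and no reset: what is moved stays moved. The work goes in short steps, Python scripts to look and compute and a tool call to move; the robot and the scene stay as the last step left them, time stands still between calls to the robot, and variables do not carry over. Pictures are saved under pics/ and viewed, at most 10 in all, crops included, and the job is handed in when it is done.

Besides the shell and the picture viewer there is one more tool, called after "Request:" as a command line: name --argument value ..., lists and objects as JSON in quotes. servo_tool: Moves the arm, as the interface text tells. Its arguments: {"type":"object","properties":{"plan":{"type":"array"},"grip":{"type":"number"},"newtons":{"type":"number"}},"required":["plan"]}

```bash
mkdir -p pics; ls
python3 - <<'E'
from cell import readout, optics
import cv2,json
for n in ("scene","top"):
    im=optics.read_camera(n); cv2.imwrite(f"pics/{n}0.png",im[:,:,::-1])
    c=optics.get_calibration(n); print(n,c)
print(readout.state())
E
```

```text
pics
scene {'vertical_fov': 49.992755761909535, 'cx': 312.6459141209153, 'cy': 196.65181100359766, 'k1': -0.05946037667459977, 'world_to_cam': array([[-0.67980233,  0.73332531,  0.01013841,  0.40962547],
       [ 0.52782783,  0.49880762, -0.6874509 , -0.22467444],
       [-0.50918226, -0.46197939, -0.72616009,  1.41017739],
       [ 0.        ,  0.        ,  0.        ,  1.        ]])}
top {'vertical_fov': 47.10284341718061, 'cx': 321.864336054959, 'cy': 198.0910588532478, 'k1': -0.036703049558293545, 'world_to_cam': array([[-0.08643461, -0.9962431 , -0.00536078,  0.02698851],
       [-0.97264276,  0.08554922, -0.21598008,  0.58017424],
       [ 0.21562728, -0.01345403, -0.97638305,  0.93464932],
       [ 0.        ,  0.        ,  0.        ,  1.        ]])}
{'time': 0.1, 'qpos': array([ 1.11869002e+00,  1.81484723e-01,  1.60790222e+00, -8.54287342e-07,
        1.35379181e+00, -2.06307627e-01]), 'qvel': array([-1.34378950e-03, -2.27810303e-03, -4.16910057e-04,  2.88491828e-05,
       -7.65758512e-04,  5.09155211e-04]), 'effort': array([ 9.69428111e-04, -4.45883381e+01, -3.52237022e+01, -2.47641692e-04,
        4.18776952e-03,  7.07138292e-05]), 'position': array([0.13965958, 0.55721942, 0.19636697]), 'tool_rot': array([-2.55991768e-04,  1.22590062e-01,  9.92457076e-01, -7.50594810e-04]), 'wrist_force': array([-0.41468674,  0.25869458,  0.22590929]), 'ft_torque': array([ 0.01104374,  0.03681076, -0.01730822]), 'grasp_force': 0.0, 'gripper_width': 1.0011388409088702}
```

View pics/scene0.png

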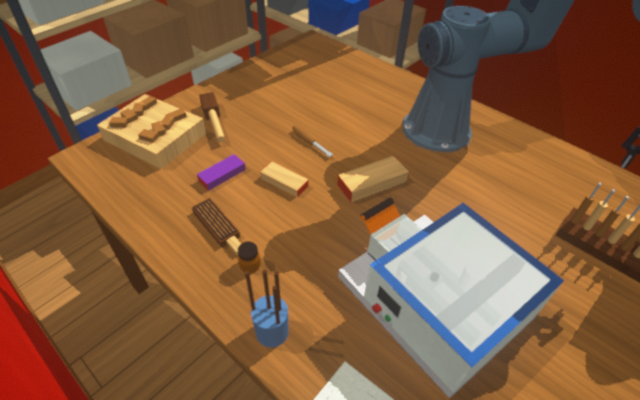

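View pics/top0.png

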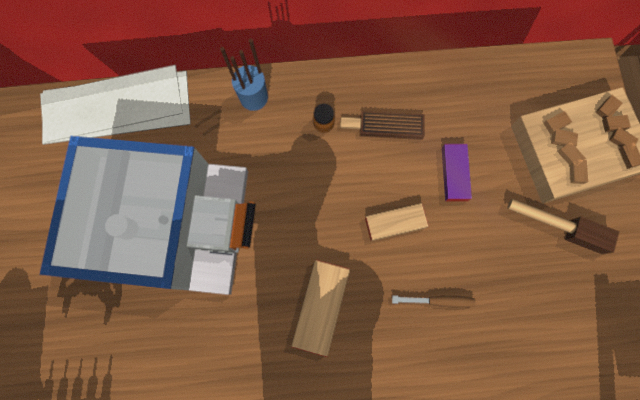

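The scene view shows the machine at lower right, with its flap facing the robot's right (380,215). The small wood block is at (284,178), and the larger look-alike at (372,178). In the top view the block is at (397,222), the larger look-alike at (320,308), and the black lip bar at (249,225). The cabin is on the left with feed towards image left (world +y).

```bash
cat > h.py <<'E'
import numpy as np, cv2
from cell import readout, optics
def cal(n):
    c=optics.get_calibration(n); f=200/np.tan(np.radians(c["vertical_fov"]/2))
    K=np.array([[f,0,c["cx"]],[0,f,c["cy"]],[0,0,1]]); return K,np.array([c["k1"],0,0,0,0]),c["world_to_cam"]
def ray(n,uv):
    K,d,T=cal(n); p=cv2.undistortPoints(np.array(uv,float).reshape(-1,1,2),K,d).reshape(-1,2)
    R,t=T[:3,:3],T[:3,3]; return -R.T@t, np.c_[p,np.ones(len(p))]@R
def plane(n,uv,z):
    o,d=ray(n,uv); return o+d*((z-o[2])/d[:,2])[:,None]
def proj(n,P):
    K,d,T=cal(n); return cv2.projectPoints(np.array(P,float).reshape(-1,3),cv2.Rodrigues(T[:3,:3])[0],T[:3,3],K,d)[0].reshape(-1,2)
def tri(uv1,uv2):
    a,d=ray("top",[uv1]); b,e=ray("scene",[uv2]); d=d[0]/np.linalg.norm(d);e=e[0]/np.linalg.norm(e)
    s=np.linalg.lstsq(np.c_[d,-e],b-a,rcond=None)[0]; p,q=a+s[0]*d,b+s[1]*e
    return (p+q)/2,np.linalg.norm(p-q)
E
python3 - <<'E'
import cv2,numpy as np
from h import *
t=cv2.imread("pics/top0.png"); s=cv2.imread("pics/scene0.png")
a=cv2.resize(t[130:300,30:270],None,fx=3.3,fy=3.3,interpolation=cv2.INTER_CUBIC)
cv2.imwrite("pics/tcrop.png",a)
b=cv2.resize(s[140:260,230:430],None,fx=4,fy=4,interpolation=cv2.INTER_CUBIC); cv2.imwrite("pics/scrop.png",b)
E
```

```text
(no output)
```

View pics/tcrop.png

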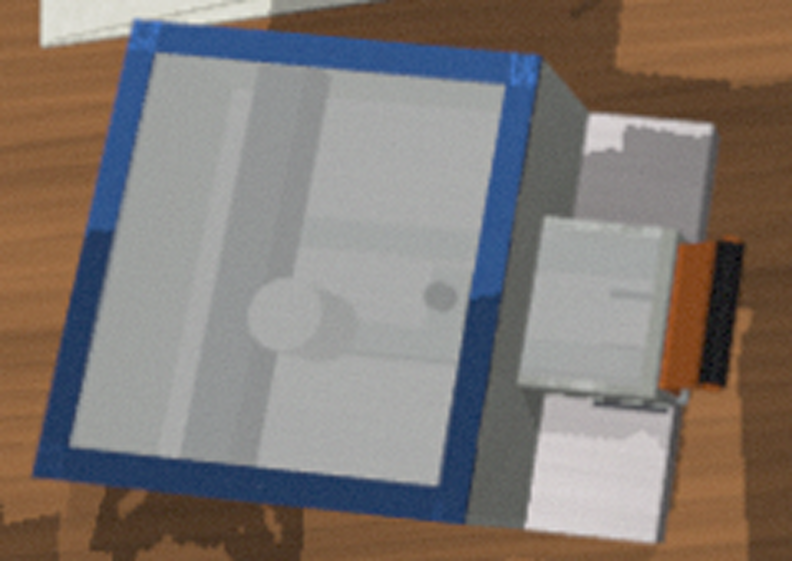

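View pics/scrop.png

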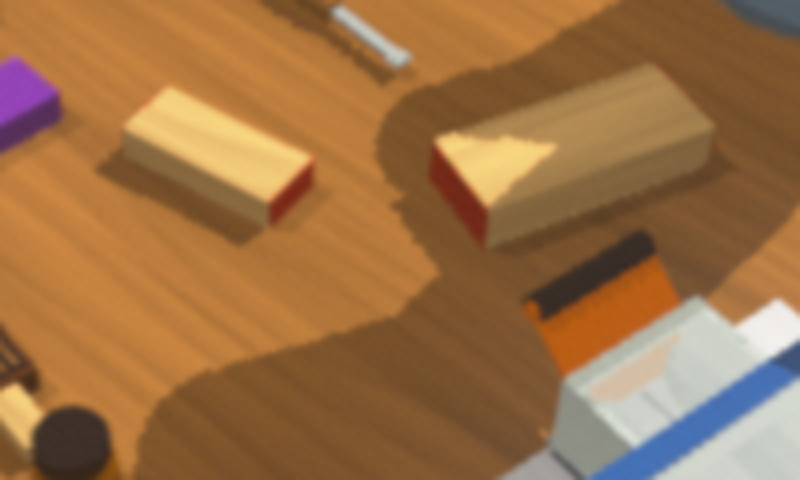

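The top crop shows cabin top front corners at (541,56) and (468,523), bed front corners at (714,124) and (658,542), and bar outer corners at (744,241) and (722,388). The scene crop shows block top corners at about (168,87), (314,158), (268,205) and (123,130), and the bar from (532,305) to (648,240).

Run:
```python
from h import *
np.set_printoptions(precision=4,suppress=True)
tc=lambda p:(np.array(p,float)+.5)/3.3+[30,130]-.5
sc=lambda p:(np.array(p,float)+.5)/4+[230,140]-.5
def mach(name,uv,z,x):
    P=plane("top",tc(uv),z)[:,:2]; l=P[1]-P[0]; L=np.linalg.norm(l)
    n=np.array([-l[1],l[0]])/L; n=n if n[1]>0 else -n
    m=P.mean(0); print(name,"len",L,"yaw",np.arctan2(n[1],n[0]),"mid",m,"origin",m-n*x)
mach("cabfront",[(541,56),(468,523)],.17,.085)
mach("cabback",[(133,20),(33,478)],.17,.085)
mach("bedfront",[(714,124),(658,542)],.05,0)
mach("barouter",[(744,241),(722,388)],.13,-.047)
mach("roof",[(541,216),(520,386)],.11,.085)
# block by colour
t=cv2.imread("pics/top0.png"); hsv=cv2.cvtColor(t,cv2.COLOR_BGR2HSV)
sub=hsv[195:250,355:440]; print("bl",hsv[222,397],"table",hsv[250,420],hsv[200,360])
s=cv2.imread("pics/scene0.png")
P=plane("scene",sc([(168,87),(314,158),(268,205),(123,130)]),.028); print(P, P.mean(0))
print(np.linalg.norm(np.diff(P,axis=0),axis=1))
g=((hsv[...,2]>215)&(hsv[...,0]>12)).astype(np.uint8); g[:195]=0;g[250:]=0;g[:,:355]=0;g[:,440:]=0
c=max(cv2.findContours(g,0,2)[0],key=cv2.contourArea); print(cv2.contourArea(c))
Q=plane("top",c.reshape(-1,2),.028)[:,:2].astype(np.float32); print(cv2.minAreaRect(Q))
cv2.imwrite("pics/tb.png",cv2.resize(t[190:255,350:450],None,fx=7,fy=7,interpolation=cv2.INTER_CUBIC))
```

```text
cabfront len 0.27880363580664186 yaw 1.3941943361770759 mid [0.5469 0.2484] origin [0.5319 0.1647]
cabback len 0.27973576317137877 yaw 1.3913951289617166 mid [0.5931 0.5008] origin [0.5779 0.4172]
bedfront len 0.2797992701908341 yaw 1.390127478368877 mid [0.5312 0.1647] origin [0.5312 0.1647]
barouter len 0.09092552104858811 yaw 1.368809947896636 mid [0.5235 0.122 ] origin [0.5329 0.168 ]
roof len 0.10768607166693527 yaw 1.4226117365184943 mid [0.5466 0.2507] origin [0.534  0.1666]
bl [ 17 114 193] table [ 14 136 133] [ 14 140 144]
[[ 0.5062 -0.2527  0.028 ]
 [ 0.4871 -0.1247  0.028 ]
 [ 0.542  -0.116   0.028 ]
 [ 0.5595 -0.2427  0.028 ]] [ 0.5237 -0.184   0.028 ]
[0.1295 0.0556 0.1279]
117.0
((0.5070258975028992, -0.18864405155181885), (0.014772061258554459, 0.12605750560760498), 13.304685592651367)
```

View pics/tb.png

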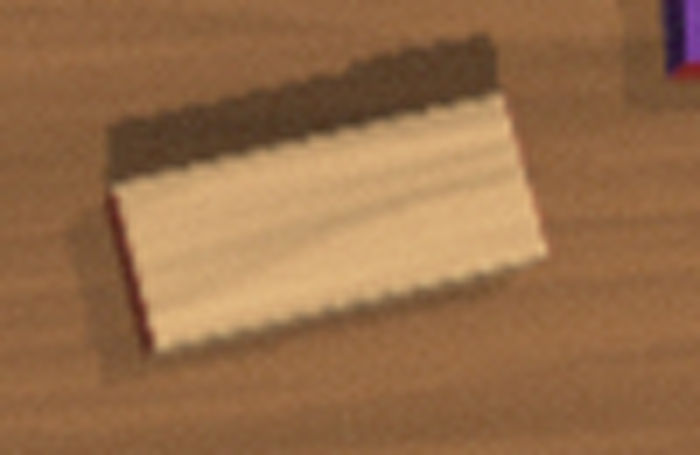

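```bash
cat >> h.py <<'E'
from scipy.spatial.transform import Rotation as Rn
O=np.array([.5318,.165,0]); YAW=1.392
F=np.array([np.cos(YAW),np.sin(YAW),0]); L=np.array([-F[1],F[0],0])
def rot(yaw,tilt=0):
    x=np.array([np.cos(yaw),np.sin(yaw),0]); z=np.array([0,0,-1.]); return Rn.from_matrix(np.c_[x,np.cross(z,x),z])*Rn.from_euler('y',tilt)
def mp(x,y,z): return O+F*x+L*y+np.array([0,0,z])
def go(p,yaw,tilt=0):
    s=readout.state(); w=s["tool_rot"]; R=Rn.from_quat([w[1],w[2],w[3],w[0]]); 
    print("shift shares",np.round(R.inv().apply(np.array(p)-s["position"])/.2,4),"turn units",np.round(np.degrees((R.inv()*rot(yaw,tilt)).as_rotvec())/4,3))
E
python3 - <<'E'
from h import *
np.set_printoptions(precision=4,suppress=True)
c=(np.array([(117,185),(500,93),(547,256),(155,352)])+.5)/7+[350,190]-.5
P=plane("top",c,.028); print(P,P.mean(0),np.linalg.norm(np.diff(P,axis=0),axis=1))
d=P[0]-P[1]+P[3]-P[2]; print("yaw",np.arctan2(d[1],d[0])); u=d/np.linalg.norm(d)
print("grasp",P.mean(0)-u*.035); go(np.r_[(P.mean(0)-u*.035)[:2],.2],np.arctan2(d[1],d[0]))
E
```

```text
[[ 0.5386 -0.1194  0.028 ]
 [ 0.5577 -0.2454  0.028 ]
 [ 0.5038 -0.2533  0.028 ]
 [ 0.4843 -0.1257  0.028 ]] [ 0.5211 -0.186   0.028 ] [0.1274 0.0545 0.1291]
yaw 1.7215689512942205
grasp [ 0.5264 -0.2206  0.028 ]
shift shares [-2.8216 -3.3016 -0.014 ] turn units [-0.022  0.009 16.82 ]
```

Request:
servo_tool --plan '[[[-0.13,-0.15,-0.04],[0,0,0]],[[-0.13,-0.15,-0.04],[0,0,0]],[[-0.13,-0.15,-0.04],[0,0,0]],[[-0.13,-0.15,-0.04],[0,0,0]],[[-0.13,-0.15,-0.04],[0,0,0]]]' --grip -1 --newtons 80

```text
time: 0.52
position: [0.2295, 0.3788, 0.237]
tool_rot: [-0.0, 0.122, 0.993, -0.0]
wrist_force: [0.6, -0.1, -0.6]
gripper_width: 1.004
grasp_force: 0.0
```

Request:
servo_tool --plan '[[[-0.13,-0.15,0],[0,0,0]],[[-0.13,-0.15,0],[0,0,0]],[[-0.13,-0.15,0],[0,0,0]],[[-0.13,-0.15,0],[0,0,0]],[[-0.13,-0.15,0],[0,0,0]]]'

```text
time: 0.93
position: [0.3192, 0.2018, 0.2371]
tool_rot: [0.0, 0.122, 0.992, 0.0]
wrist_force: [1.1, 0.7, 0.7]
gripper_width: 1.0
grasp_force: 0.0
```

Request:
servo_tool --plan '[[[-0.13,-0.15,0],[0,0,0]],[[-0.13,-0.15,0],[0,0,0]],[[-0.13,-0.15,0],[0,0,0]],[[-0.13,-0.15,0],[0,0,0]],[[-0.13,-0.15,0],[0,0,0]]]'

```text
time: 1.35
position: [0.4089, 0.0243, 0.2371]
tool_rot: [0.0, 0.123, 0.992, 0.0]
wrist_force: [0.6, 0.8, 0.1]
gripper_width: 1.0
grasp_force: 0.0
```

Request:
servo_tool --plan '[[[-0.13,-0.15,0],[0,0,0]],[[-0.13,-0.15,0],[0,0,0]],[[-0.13,-0.15,0],[0,0,0]],[[-0.13,-0.15,0],[0,0,0]],[[-0.13,-0.15,0],[0,0,0]]]'

```text
time: 1.77
position: [0.4985, -0.1527, 0.2367]
tool_rot: [-0.0, 0.123, 0.992, 0.0]
wrist_force: [1.0, 0.8, 0.7]
gripper_width: 0.997
grasp_force: 0.0
```

Request:
servo_tool --plan '[[[0,0,0],[0,0,1]],[[0,0,0],[0,0,1]],[[0,0,0],[0,0,1]],[[0,0,0],[0,0,1]],[[0,0,0],[0,0,1]]]'

```text
time: 2.18
position: [0.498, -0.1508, 0.2365]
tool_rot: [-0.001, 0.295, 0.956, 0.0]
wrist_force: [0.1, 1.2, 0.5]
gripper_width: 1.001
grasp_force: 0.0
```

Request:
servo_tool --plan '[[[0,0,0],[0,0,1]],[[0,0,0],[0,0,1]],[[0,0,0],[0,0,1]],[[0,0,0],[0,0,1]],[[0,0,0],[0,0,1]]]'

```text
time: 2.6
position: [0.498, -0.1506, 0.2367]
tool_rot: [-0.001, 0.456, 0.89, 0.0]
wrist_force: [-0.7, -0.1, 0.3]
gripper_width: 1.0
grasp_force: 0.0
```

Request:
servo_tool --plan '[[[0,0,0],[0,0,1]],[[0,0,0],[0,0,1]],[[0,0,0],[0,0,1]],[[0,0,0],[0,0,1]],[[0,0,0],[0,0,1]]]'

```text
time: 3.02
position: [0.498, -0.1506, 0.2367]
tool_rot: [-0.0, 0.604, 0.797, -0.0]
wrist_force: [-0.6, 0.6, -0.1]
gripper_width: 1.003
grasp_force: 0.0
```

Run:
```python
from h import *
go([.5277,-.2196,.05],1.72); s=readout.state(); print(s["time"],s["position"],s["qpos"])
```

```text
shift shares [-0.3731  0.0503  0.9332] turn units [-0.011 -0.01   1.792]
3.0167 [ 0.49796529 -0.15058129  0.23670519] [-5.22069123e-01  2.56341315e-02  1.69581793e+00  1.31122051e-06
  1.42113045e+00 -7.96372816e-01]
```

Request:
servo_tool --plan '[[[-0.187,0.025,0],[0,0,0]],[[-0.187,0.025,0],[0,0,0]],[[0,0,0],[0,0,0.9]],[[0,0,0],[0,0,0.9]],[[0,0,0.2],[0,0,0]]]'

```text
time: 3.43
position: [0.5328, -0.2236, 0.2042]
tool_rot: [0.007, 0.653, 0.757, 0.001]
wrist_force: [1.3, -1.0, 2.0]
gripper_width: 1.001
grasp_force: 0.0
```

Request:
servo_tool --plan '[[[0,0,0.2],[0,0,0]],[[0,0,0.2],[0,0,0]],[[0,0,0.15],[0,0,0]],[[0,0,0.1],[0,0,0]],[[0,0,0],[0,0,0]]]'

```text
time: 3.85
position: [0.5244, -0.2174, 0.0614]
tool_rot: [-0.005, 0.651, 0.759, -0.001]
wrist_force: [-1.2, 0.5, -0.5]
gripper_width: 0.996
grasp_force: 0.0
```

Run:
```python
from h import *
go([.5277,-.2196,-.002],1.72)
s=optics.read_camera("scene"); a=cv2.resize(s[100:240,200:400],None,fx=4,fy=4,interpolation=cv2.INTER_CUBIC);cv2.imwrite("pics/pre.png",a[:,:,::-1])
```

```text
shift shares [-0.0159  0.0169  0.3169] turn units [-0.11  -0.103  0.04 ]
```

View pics/pre.png

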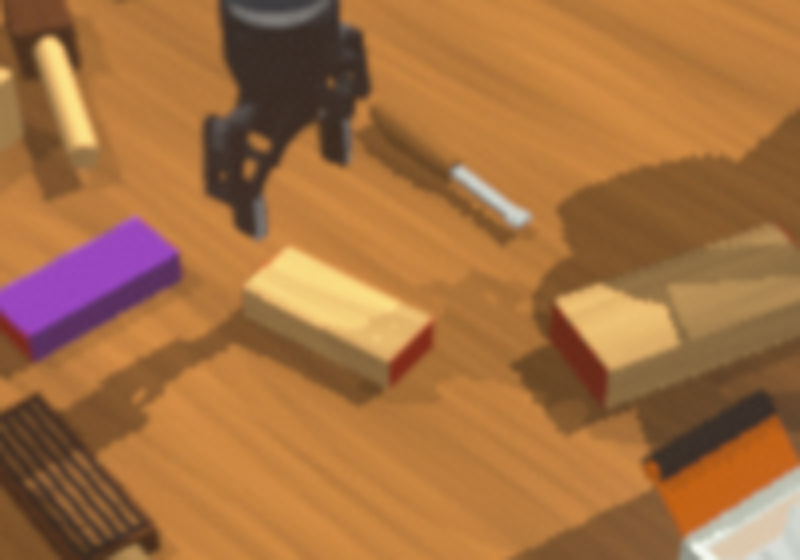

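The open fingers, at (250,220) and (340,150) in the crop, straddle the rear of the block, and their spacing lines up with its width. I'll descend and close.

Request:
servo_tool --plan '[[[-0.016,0.017,0.1],[0,0,0]],[[0,0,0.1],[0,0,0]],[[0,0,0.08],[0,0,0]],[[0,0,0],[0,0,0]],[[0,0,0],[0,0,0]]]'

```text
time: 4.32
position: [0.5328, -0.2229, 0.0124]
tool_rot: [0.0, 0.651, 0.759, 0.0]
wrist_force: [0.1, 0.3, 1.0]
gripper_width: 1.0
grasp_force: 0.0
```

Run:
```python
from h import *
go([.5277,-.2196,-.003],1.72)
```

```text
shift shares [ 0.0204 -0.0227  0.0767] turn units [0.007 0.007 0.043]
```

Request:
servo_tool --plan '[[[0.02,-0.022,0.04],[0,0,0]],[[0,0,0.037],[0,0,0]],[[0,0,0],[0,0,0]],[[0,0,0],[0,0,0]]]'

```text
time: 4.65
position: [0.5271, -0.2191, -0.0041]
tool_rot: [-0.0, 0.651, 0.759, -0.0]
wrist_force: [-0.3, 0.5, 0.5]
gripper_width: 0.997
grasp_force: 0.0
```

Request:
servo_tool --plan '[[[0,0,0],[0,0,0]],[[0,0,0],[0,0,0]],[[0,0,0],[0,0,0]],[[0,0,0],[0,0,0]],[[0,0,0],[0,0,0]]]' --grip 1 --newtons 90

```text
time: 5.07
position: [0.5274, -0.2194, -0.0041]
tool_rot: [0.0, 0.651, 0.759, 0.0]
wrist_force: [0.3, 0.5, 0.5]
gripper_width: 0.3
grasp_force: 0.0
```

Request:
servo_tool --plan '[[[0,0,0],[0,0,0]],[[0,0,0],[0,0,0]],[[0,0,0],[0,0,0]],[[0,0,0],[0,0,0]]]'

```text
time: 5.4
position: [0.5273, -0.2193, -0.0042]
tool_rot: [-0.0, 0.651, 0.759, 0.0]
wrist_force: [-0.1, 0.1, 0.4]
gripper_width: 0.002
grasp_force: 0.0
```

Run:
```python
from h import *
t=optics.read_camera("top");s=optics.read_camera("scene")
a=np.hstack([t[130:330,300:500],s[100:300,180:380]]);a=cv2.resize(a,None,fx=2,fy=2,interpolation=cv2.INTER_CUBIC);cv2.imwrite("pics/miss.png",a[:,:,::-1])
p=readout.state()["position"];print(p,proj("top",[p])-[300,130],proj("scene",[p])-[180,100])
```

```text
[ 0.52729046 -0.2193104  -0.00421956] [[108.65851748  89.56304191]] [[94.90328671 78.46842141]]
```

View pics/miss.png

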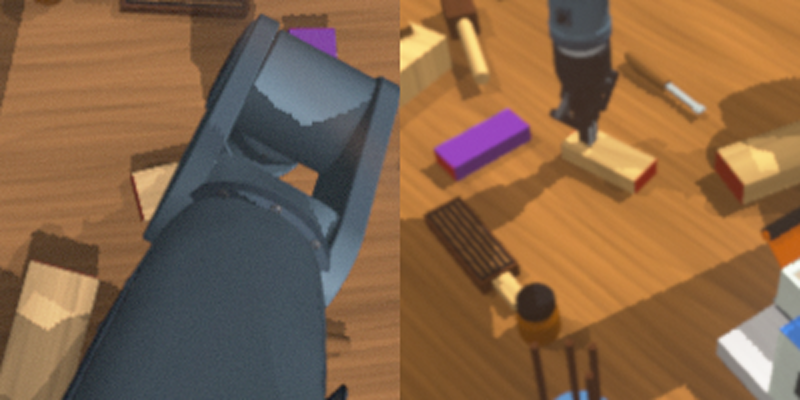

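The left half shows the gripper hiding the block from above. In the right half the shut fingertips end at about (590,142), which looks above the block's top face, so the fingers closed over nothing. I'll check the reported TCP height against the pixels.

Run:
```python
from h import *
p=readout.state()["position"]
for z in (0,.02,.03,.04,.05): print(z,proj("scene",[[p[0],p[1],z]]), (proj("scene",[[p[0],p[1],z]])[0]-[180,100])*2+[400,0])
print(proj("scene",[[.0,0,0]]), readout.state())
```

```text
0 [[274.82555561 177.42337745]] [589.65111122 154.8467549 ]
0.02 [[274.45225995 172.39979875]] [588.9045199  144.79959751]
0.03 [[274.26254806 169.84368077]] [588.52509612 139.68736154]
0.04 [[274.07075215 167.25735503]] [588.14150431 134.51471006]
0.05 [[273.87684056 164.64031742]] [587.75368111 129.28063484]
[[436.43964392 128.7525012 ]] {'time': 5.5, 'qpos': array([-6.01903575e-01,  4.32718083e-01,  1.74168642e+00, -3.49660374e-05,
        9.67209037e-01, -7.54077196e-01]), 'qvel': array([ 5.92510305e-04, -1.33218288e-04, -7.66244185e-04,  4.40546079e-05,
       -1.76828247e-03, -1.25023380e-03]), 'effort': array([ 2.06020741e-04, -4.89676881e+01, -2.72496021e+01, -3.10973819e-04,
        7.79761303e-04,  1.59218047e-05]), 'position': array([ 0.52729046, -0.2193104 , -0.00421956]), 'tool_rot': array([-8.83932269e-06,  6.51303843e-01,  7.58817043e-01, -1.54302562e-05]), 'wrist_force': array([0.5170283 , 0.13863446, 0.4389742 ]), 'ft_torque': array([-0.02781184, -0.0538012 ,  0.02307123]), 'grasp_force': 0.0, 'gripper_width': 0.0018058086899291525}
```

Request:
servo_tool --plan '[[[0,0,0.01],[0,0,0]],[[0,0,0],[0,0,0]]]'

```text
time: 5.67
position: [0.5276, -0.2195, -0.006]
tool_rot: [0.0, 0.651, 0.759, 0.0]
wrist_force: [-0.6, -0.5, 1.9]
gripper_width: 0.003
grasp_force: 0.9
```

Run:
```python
from h import *
s=optics.read_camera("scene")
a=cv2.resize(s[130:210,240:340],None,fx=7,fy=7,interpolation=cv2.INTER_CUBIC);cv2.imwrite("pics/tip.png",a[:,:,::-1])
print(readout.state()["position"],readout.state()["wrist_force"])
```

```text
[ 0.52763653 -0.21951988 -0.00599749] [ 1.06045755 -0.01903763  1.58207366]
```

View pics/tip.png

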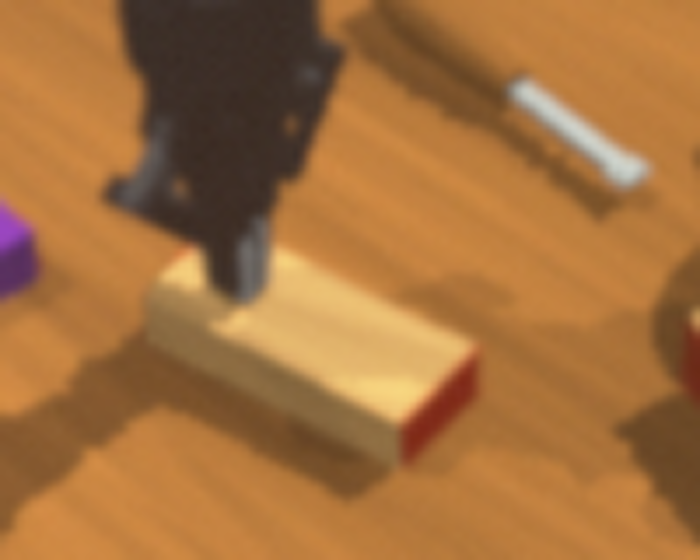

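The shut tip rests on the block top near its rear (tip at (240,300) in the crop). Wrist force rose as the reported TCP z reached -0.005, so the true tip height is the reported z plus about 33 mm. I'll lift, open and descend with that offset applied.

Request:
servo_tool --plan '[[[0,0,-0.125],[0,0,0]],[[0,0,-0.125],[0,0,0]],[[0,0,0],[0,0,0]],[[0,0,0],[0,0,0]],[[0,0,0],[0,0,0]]]' --grip -1

```text
time: 6.13
position: [0.5269, -0.2191, 0.0433]
tool_rot: [-0.0, 0.651, 0.759, -0.0]
wrist_force: [-0.1, -0.4, -0.1]
gripper_width: 0.708
grasp_force: 0.0
```

Request:
servo_tool --plan '[[[0,0,0],[0,0,0]],[[0,0,0],[0,0,0]],[[0,0,0],[0,0,0]],[[0,0,0],[0,0,0]],[[0,0,0],[0,0,0]]]'

```text
time: 6.55
position: [0.5271, -0.2191, 0.0434]
tool_rot: [-0.0, 0.651, 0.759, -0.0]
wrist_force: [0.4, -0.1, 0.4]
gripper_width: 1.002
grasp_force: 0.0
```

Request:
servo_tool --plan '[[[0,0,0.1],[0,0,0]],[[0,0,0.1],[0,0,0]],[[0,0,0.05],[0,0,0]],[[0,0,0.05],[0,0,0]],[[0,0,0],[0,0,0]]]'

```text
time: 6.97
position: [0.5259, -0.2184, -0.0183]
tool_rot: [-0.002, 0.651, 0.759, -0.0]
wrist_force: [-0.8, 0.1, 0.0]
gripper_width: 0.999
grasp_force: 0.0
```

Request:
servo_tool --plan '[[[0,0,0.05],[0,0,0]],[[0,0,0.03],[0,0,0]],[[0,0,0.015],[0,0,0]],[[0,0,0],[0,0,0]],[[0,0,0],[0,0,0]]]'

```text
time: 7.38
position: [0.5274, -0.2194, -0.0351]
tool_rot: [0.0, 0.651, 0.759, 0.0]
wrist_force: [-0.8, -0.3, 0.2]
gripper_width: 1.001
grasp_force: 0.0
```

Request:
servo_tool --plan '[[[0,0,0],[0,0,0]],[[0,0,0],[0,0,0]],[[0,0,0],[0,0,0]],[[0,0,0],[0,0,0]],[[0,0,0],[0,0,0]]]' --grip 1 --newtons 90

```text
time: 7.8
position: [0.5281, -0.2199, -0.0343]
tool_rot: [0.001, 0.651, 0.759, 0.0]
wrist_force: [-0.0, -0.7, 5.0]
gripper_width: 0.616
grasp_force: 95.2
```

Request:
servo_tool --plan '[[[0,0,0],[0,0,0]],[[0,0,0],[0,0,0]],[[0,0,0],[0,0,0]]]'

```text
time: 8.05
position: [0.5281, -0.2199, -0.0343]
tool_rot: [0.001, 0.651, 0.759, 0.0]
wrist_force: [-0.7, -1.6, 6.1]
gripper_width: 0.617
grasp_force: 95.1
```

Request:
servo_tool --plan '[[[0,0,-0.05],[0,0,0]],[[0,0,-0.15],[0,0,0]],[[0,0,-0.2],[0,0,0]],[[0,0,-0.2],[0,0,0]],[[0,0,-0.2],[0,0,0]]]'

```text
time: 8.47
position: [0.5263, -0.2186, 0.1261]
tool_rot: [-0.001, 0.651, 0.759, -0.0]
wrist_force: [0.8, -0.8, -3.0]
gripper_width: 0.615
grasp_force: 94.6
```

Request:
servo_tool --plan '[[[0,0,0],[0,0,0.95]],[[0,0,0],[0,0,0.95]],[[0,0,0],[0,0,0.95]],[[0,0,0],[0,0,0.95]],[[0,0,0],[0,0,0.9]]]'

```text
time: 8.88
position: [0.5267, -0.2189, 0.1248]
tool_rot: [-0.0, 0.768, 0.641, -0.0]
wrist_force: [0.0, -0.1, -2.5]
gripper_width: 0.617
grasp_force: 94.8
```

Request:
servo_tool --plan '[[[0,0,0],[0,0,0]],[[0,0,0],[0,0,0]],[[0,0,0],[0,0,0]]]'

```text
time: 9.13
position: [0.527, -0.2191, 0.1247]
tool_rot: [-0.0, 0.766, 0.643, -0.0]
wrist_force: [0.1, 0.9, -2.7]
gripper_width: 0.613
grasp_force: 94.8
```

Run:
```python
from h import *
p=mp(-.112,-.0015,0); p[2]=.13; go(p,YAW); print(p, readout.state()["position"],readout.state()["grasp_force"],readout.state()["wrist_force"])
```

```text
shift shares [ 1.3358 -0.3044 -0.0261] turn units [-0.007 -0.003  0.067]
[0.51335742 0.05451868 0.13      ] [ 0.52701437 -0.21913954  0.12470541] 94.7817063331604 [ 0.0532624   0.90693636 -2.65594694]
```

Request:
servo_tool --plan '[[[0.175,-0.045,-0.03],[0,0,0]],[[0.175,-0.045,-0.02],[0,0,0]],[[0.175,-0.045,0],[0,0,0]],[[0.175,-0.045,0],[0,0,0]],[[0.175,-0.045,0],[0,0,0]]]'

```text
time: 9.55
position: [0.5132, -0.0377, 0.1349]
tool_rot: [0.0, 0.766, 0.643, 0.0]
wrist_force: [1.7, -0.4, -1.7]
gripper_width: 0.611
grasp_force: 94.7
```

Request:
servo_tool --plan '[[[0.175,-0.045,0],[0,0,0]],[[0.17,-0.034,0],[0,0,0]],[[0,0,0],[0,0,0]],[[0,0,0],[0,0,0]],[[0,0,0],[0,0,0]]]'

```text
time: 9.97
position: [0.5102, 0.0314, 0.1348]
tool_rot: [0.0, 0.766, 0.643, -0.0]
wrist_force: [0.1, -0.4, -2.0]
gripper_width: 0.613
grasp_force: 94.8
```

Run:
```python
from h import *
p=mp(-.112,-.0015,0); p[2]=.13; go(p,YAW); print(readout.state()["position"])
t=optics.read_camera("top");s=optics.read_camera("scene")
cv2.imwrite("pics/t9.png",t[:,:,::-1]);cv2.imwrite("pics/s9.png",s[:,:,::-1])
a=np.hstack([cv2.resize(t[150:300,200:350],None,fx=8/3,fy=8/3,interpolation=cv2.INTER_CUBIC),cv2.resize(s[90:240,300:450],None,fx=8/3,fy=8/3,interpolation=cv2.INTER_CUBIC)])
cv2.imwrite("pics/v9.png",a[:,:,::-1])
```

```text
shift shares [ 0.1166 -0.0045  0.0241] turn units [0.002 0.007 0.064]
[0.51018887 0.03139071 0.13483212]
```

View pics/v9.png

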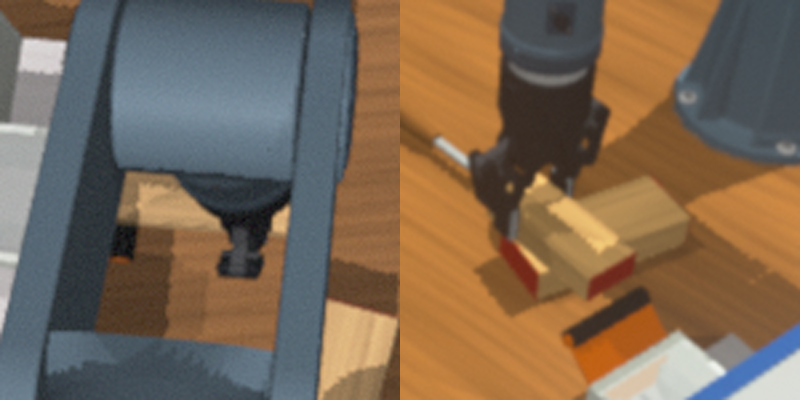

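The scene half shows the held block pointing at the mouth. Its red front face has top corners at (585,283) and (636,250), and the bar's top edge is below and ahead, running from (566,335) to (645,290). Next I'll convert the front face to machine coordinates.

Run:
```python
from h import *
np.set_printoptions(precision=4,suppress=True)
cv=lambda p:(np.array(p,float)-[400,0]+.5)/(8/3)+[300,90]-.5
def m(P): d=P-O; return np.c_[d@F,d@L,P[:,2]]
zb=.1348+.0345
print(m(plane("scene",cv([(585,283),(636,250)]),zb+.028)))
print(m(plane("scene",cv([(588,300),(634,268)]),zb)))
print("bar",m(plane("scene",cv([(566,335),(645,290)]),.135)))
s=cv2.imread("pics/s9.png"); h=cv2.cvtColor(s,cv2.COLOR_BGR2HSV)
g=(((h[...,0]<6)|(h[...,0]>174))&(h[...,1]>150)&(h[...,2]>60)).astype(np.uint8); M=np.zeros_like(g);M[178:206,364:394]=1
c=max(cv2.findContours(g*M,0,2)[0],key=cv2.contourArea); b=cv2.boxPoints(cv2.minAreaRect(c));print(cv2.contourArea(c),b)
mm=cv2.moments(c); ctr=[mm["m10"]/mm["m00"],mm["m01"]/mm["m00"]]; print("face centre",ctr,m(plane("scene",[ctr],zb+.014)))
print("tcp",m(readout.state()["position"][None]))
```

```text
[[-0.0343 -0.0362  0.1973]
 [-0.0373  0.0237  0.1973]]
[[-0.0364 -0.0269  0.1693]
 [-0.0407  0.0299  0.1693]]
bar [[-0.0389 -0.0449  0.135 ]
 [-0.0368  0.046   0.135 ]]
52.0 [[370.3235 196.2058]
 [385.4706 187.1176]
 [387.5882 190.647 ]
 [372.4412 199.7353]]
face centre [379.0576923076923, 193.32692307692307] [[-0.0359 -0.003   0.1833]]
tcp [[-0.1362 -0.0028  0.1348]]
```

Request:
servo_tool --plan '[[[0.06,-0.009,0],[0,0,0.06]],[[0.06,0,0],[0,0,0]],[[0,0,0.04],[0,0,0]],[[0,0,0.06],[0,0,0]],[[0,0,0.06],[0,0,0]]]' --newtons 110

```text
time: 10.48
position: [0.5129, 0.055, 0.1019]
tool_rot: [0.0, 0.768, 0.641, 0.0]
wrist_force: [0.5, -0.4, 2.6]
gripper_width: 0.613
grasp_force: 119.4
```

Request:
servo_tool --plan '[[[0,0,0.06],[0,0,0]],[[0,0,0.06],[0,0,0]],[[0,0,0.06],[0,0,0]],[[0,0,0],[0,0,0]]]'

```text
time: 10.82
position: [0.5101, 0.055, 0.0633]
tool_rot: [-0.002, 0.768, 0.64, -0.002]
wrist_force: [-1.0, 0.3, -1.6]
gripper_width: 0.606
grasp_force: 118.8
```

Request:
servo_tool --plan '[[[0,0,0.06],[0,0,0]],[[0,0,0.06],[0,0,0]],[[0,0,0.06],[0,0,0]],[[0,0,0.05],[0,0,0]],[[0,0,0],[0,0,0]]]'

```text
time: 11.23
position: [0.5106, 0.0556, 0.0182]
tool_rot: [-0.002, 0.768, 0.641, -0.001]
wrist_force: [0.1, 0.2, -1.4]
gripper_width: 0.612
grasp_force: 118.8
```

Request:
servo_tool --plan '[[[0,0,0],[0,0,0]],[[0,0,0],[0,0,0]]]'

```text
time: 11.4
position: [0.5126, 0.0556, 0.0208]
tool_rot: [-0.0, 0.768, 0.641, -0.0]
wrist_force: [0.7, -0.2, -0.9]
gripper_width: 0.609
grasp_force: 118.8
```

```bash
cat >> h.py <<'E'
def m(P): d=np.atleast_2d(P)-O; return np.c_[d@F,d@L,d[:,2]]
def rep():
    s=readout.state(); w=s["wrist_force"]; print("t",round(s["time"],2),"tcp m",np.round(m(s["position"])[0],4),"force F,L,z",np.round([w@F,w@L,w[2]],2),"torque",np.round(s["ft_torque"],2),"w",s["gripper_width"])
E
python3 - <<'E'
from h import *
rep(); p=mp(-.112,-.001,.0165); go(p,YAW)
s=optics.read_camera("scene"); cv2.imwrite("pics/s10.png",s[:,:,::-1]); h=cv2.cvtColor(s,cv2.COLOR_RGB2HSV)
g=(((h[...,0]<6)|(h[...,0]>174))&(h[...,1]>150)&(h[...,2]>50)).astype(np.uint8)
for c in cv2.findContours(g[150:260,350:430].copy(),0,2)[0]:
    if cv2.contourArea(c)>8: print(cv2.contourArea(c),cv2.boundingRect(c))
E
```

```text
t 11.4 tcp m [-0.111  -0.0006  0.0208] force F,L,z [-0.05 -0.71 -0.87] torque [-0.02  0.07  0.11] w 0.6090273880560533
shift shares [-0.0048  0.0021  0.0217] turn units [-0.004 -0.002 -0.018]
```

Request:
servo_tool --plan '[[[0,0,0.021],[0,0,0]],[[0.04,0,0],[0,0,0]],[[0.04,0,0],[0,0,0]],[[0.04,0,0],[0,0,0]],[[0,0,0],[0,0,0]]]'

```text
time: 11.87
position: [0.5174, 0.0809, 0.0169]
tool_rot: [0.0, 0.767, 0.641, 0.0]
wrist_force: [0.4, 0.1, -1.2]
gripper_width: 0.607
grasp_force: 118.8
```

```bash
python3 -c "
from h import *
rep()"
```

```text
t 11.87 tcp m [-0.0853 -0.0008  0.0169] force F,L,z [ 0.13 -0.4  -1.19] torque [ 0.01 -0.01 -0.02] w 0.6066057646273352
```

Request:
servo_tool --plan '[[[0.025,0,0],[0,0,0]],[[0.025,0,0],[0,0,0]],[[0.025,0,0],[0,0,0]],[[0.025,0,0],[0,0,0]],[[0,0,0],[0,0,0]]]'

```text
time: 12.28
position: [0.5207, 0.0998, 0.0166]
tool_rot: [-0.0, 0.768, 0.641, 0.0]
wrist_force: [-0.4, 0.0, -0.8]
gripper_width: 0.611
grasp_force: 118.8
```

```bash
python3 -c "
from h import *
rep()"
```

```text
t 12.28 tcp m [-0.0662 -0.0006  0.0166] force F,L,z [-0.06  0.42 -0.84] torque [ 0.02 -0.03  0.04] w 0.6111575583620212
```

Request:
servo_tool --plan '[[[0.025,0,0],[0,0,0]],[[0.025,0,0],[0,0,0]],[[0.025,0,0],[0,0,0]],[[0.025,0,0],[0,0,0]],[[0,0,0],[0,0,0]]]'

```text
time: 12.7
position: [0.5242, 0.1195, 0.0166]
tool_rot: [-0.0, 0.768, 0.641, 0.0]
wrist_force: [0.2, 0.6, -0.3]
gripper_width: 0.611
grasp_force: 118.8
```

```bash
python3 -c "
from h import *
rep()"
```

```text
t 12.7 tcp m [-0.0462 -0.0006  0.0166] force F,L,z [ 0.62 -0.1  -0.27] torque [ 0.01 -0.02 -0.01] w 0.6106595298373818
```

Request:
servo_tool --plan '[[[0.03,0,0],[0,0,0]],[[0.03,0,0],[0,0,0]],[[0.03,0,0],[0,0,0]],[[0.03,0,0],[0,0,0]],[[0.02,0,0],[0,0,0]]]'

```text
time: 13.12
position: [0.5292, 0.1468, 0.0166]
tool_rot: [-0.0, 0.768, 0.641, 0.0]
wrist_force: [-0.2, -1.1, -1.1]
gripper_width: 0.611
grasp_force: 118.8
```

```bash
python3 -c "
from h import *
rep()"
```

```text
t 13.12 tcp m [-0.0183 -0.0007  0.0166] force F,L,z [-1.06 -0.03 -1.06] torque [-0.16 -0.01  0.  ] w 0.6113216452844746
```

Request:
servo_tool --plan '[[[0,0,0.004],[0,0,0]],[[0,0,0],[0,0,0]],[[0,0,0],[0,0,0]],[[0,0,0],[0,0,0]],[[0,0,0],[0,0,0]]]' --grip -0.7

```text
time: 13.53
position: [0.5292, 0.1458, 0.0159]
tool_rot: [0.0, 0.768, 0.64, 0.0]
wrist_force: [-0.3, 0.8, 0.7]
gripper_width: 0.848
grasp_force: 0.0
```

Request:
servo_tool --plan '[[[0,0,0],[0,0,0]],[[0,0,-0.1],[0,0,0]],[[0,0,-0.2],[0,0,0]],[[0,0,-0.2],[0,0,0]],[[0,0,0],[0,0,0]]]'

```text
time: 13.95
position: [0.5348, 0.1463, 0.1242]
tool_rot: [0.004, 0.768, 0.641, 0.005]
wrist_force: [1.6, 0.0, 2.0]
gripper_width: 0.852
grasp_force: 0.0
```

Request:
servo_tool --plan '[[[-0.2,0,0],[0,0,0]],[[-0.2,0,0],[0,0,0]],[[-0.2,0,0],[0,0,0]],[[0,0,0],[0,0,0]],[[0,0,0],[0,0,0]]]' --grip 1

```text
time: 14.37
position: [0.5076, 0.0259, 0.116]
tool_rot: [0.0, 0.769, 0.639, 0.0]
wrist_force: [-0.3, 0.9, -0.5]
gripper_width: 0.137
grasp_force: 0.0
```

Request:
servo_tool --plan '[[[0,0,0],[0,1,0]],[[0,0,0],[0,1,0]],[[0,0,0],[0,1,0]],[[0,0,0],[0,1,0]],[[0,0,0],[0,1,0]]]'

```text
time: 14.78
position: [0.5083, 0.0291, 0.1164]
tool_rot: [-0.112, 0.755, 0.631, 0.135]
wrist_force: [0.4, -0.7, 0.0]
gripper_width: 0.0
grasp_force: 0.0
```

Request:
servo_tool --plan '[[[0,0,0],[0,1,0]],[[0,0,0],[0,1,0]],[[0,0,0],[0,1,0]],[[0,0,0],[0,1,0]],[[0,0,0],[0,1,0]]]'

```text
time: 15.2
position: [0.5083, 0.0286, 0.1162]
tool_rot: [-0.22, 0.721, 0.602, 0.264]
wrist_force: [0.6, -0.4, -0.5]
gripper_width: 0.003
grasp_force: 0.0
```

Run:
```python
from h import *
rep()
t=optics.read_camera("top");s=optics.read_camera("scene")
a=np.hstack([cv2.resize(t[150:300,190:340],None,fx=8/3,fy=8/3,interpolation=cv2.INTER_CUBIC),cv2.resize(s[110:260,310:460],None,fx=8/3,fy=8/3,interpolation=cv2.INTER_CUBIC)])
cv2.imwrite("pics/v11.png",a[:,:,::-1])
p=readout.state()["position"]
w=readout.state()["tool_rot"]; R=Rn.from_quat([w[1],w[2],w[3],w[0]])
for nm,q in(("rep",p),("base",p+[0,0,.0335]),("tool",p-R.apply([0,0,.0335]))): print(nm,(proj("scene",[q])-[310,110])*8/3+[400,0],(proj("top",[q])-[190,150])*8/3,m(q))
```

```text
t 15.2 tcp m [-0.1384 -0.0011  0.1162] force F,L,z [-0.3  -0.69 -0.52] torque [-0.3   0.04 -0.  ] w 0.0032585455244063238
rep [[500.59338097 207.52350748]] [[292.3769272  212.96603463]] [[-0.13940126 -0.00016847  0.11438825]]
base [[503.16482149 181.44988082]] [[289.97584559 206.20690042]] [[-0.13940126 -0.00016847  0.14788825]]
tool [[487.33939737 174.42983997]] [[319.52472766 210.45546187]] [[-0.16098437 -0.00018632  0.14000893]]
```

View pics/v11.png

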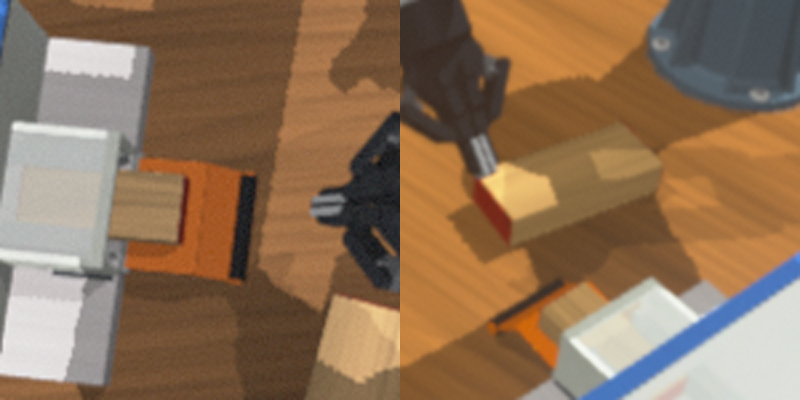

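The top half shows the block about 48 mm out of the snout with the flap folded flat under it (rear end at (183,210), bar at (245,228)). The shut tip is at (314,206) in the top half and (485,172) in the scene half. That fits an offset of about 34 mm along the tool axis, so the true tip is the reported TCP minus 34 mm along tool z.

Request:
servo_tool --plan '[[[0,0,0],[0,1,0]],[[0,0,0],[0,1,0]],[[0,0,0],[0,1,0]],[[0,0,0],[0,0,0]],[[0,0,0],[0,0,0]]]'

```text
time: 15.72
position: [0.5075, 0.0285, 0.1151]
tool_rot: [-0.281, 0.691, 0.576, 0.335]
wrist_force: [-0.4, -0.2, -0.0]
gripper_width: -0.001
grasp_force: 0.0
```

Run:
```python
from h import *
rep(); go(mp(-.065,-.001,.085),YAW,np.radians(52)); go(mp(-.0446,-.001,.0398),YAW,np.radians(52))
```

```text
t 15.72 tcp m [-0.1387 -0.0003  0.1151] force F,L,z [-0.26  0.37 -0.05] torque [-0.36  0.06  0.02] w -0.00087019456065722
shift shares [0.1089 0.0033 0.3829] turn units [-0.008  0.031 -0.034]
shift shares [-0.0059  0.0037  0.6027] turn units [-0.008  0.031 -0.034]
```

Request:
servo_tool --plan '[[[0,0.003,0.15],[0,0,0]],[[0,0,0.15],[0,0,0]],[[0,0,0.15],[0,0,0]],[[0,0,0.1],[0,0,0]],[[0,0,0],[0,0,0]]]'

```text
time: 16.13
position: [0.5216, 0.1175, 0.0467]
tool_rot: [-0.283, 0.689, 0.577, 0.334]
wrist_force: [-1.0, -0.3, -0.4]
gripper_width: 0.001
grasp_force: 0.0
```

Run:
```python
from h import *
rep(); go(mp(-.0446,-.001,.0398),YAW,np.radians(52))
```

```text
t 16.13 tcp m [-0.0486  0.0016  0.0467] force F,L,z [-0.51  0.91 -0.45] torque [-0.43  0.14  0.04] w 0.0010721037522279494
shift shares [-0.0151  0.0134  0.0369] turn units [-0.075  0.017 -0.008]
```

Request:
servo_tool --plan '[[[-0.014,0.008,0.036],[0,0,0]],[[0.031,0,0.039],[0,0,0]],[[0.031,0,0.039],[0,0,0]],[[0,0,0],[0,0,0]],[[0,0,0],[0,0,0]]]'

```text
time: 16.55
position: [0.5299, 0.1365, 0.0421]
tool_rot: [-0.28, 0.69, 0.576, 0.337]
wrist_force: [0.6, 0.6, 0.2]
gripper_width: -0.001
grasp_force: 0.0
```

Run:
```python
from h import *
rep(); go(mp(0,-.001,.0398),YAW,np.radians(52))
```

```text
t 16.55 tcp m [-0.0284 -0.0032  0.0421] force F,L,z [ 0.67 -0.46  0.19] torque [-0.36  0.06 -0.01] w -0.0013164123730613497
shift shares [ 0.0783 -0.0109  0.1191] turn units [0.017 0.009 0.008]
```

Request:
servo_tool --plan '[[[0.022,-0.011,0.045],[0,0,0]],[[0.031,0,0.039],[0,0,0]],[[0,0,0],[0,0,0]],[[0,0,0],[0,0,0]]]'

```text
time: 16.88
position: [0.5306, 0.1569, 0.0397]
tool_rot: [-0.281, 0.69, 0.576, 0.336]
wrist_force: [0.1, 0.4, -0.2]
gripper_width: -0.001
grasp_force: 0.2
```

Run:
```python
from h import *
rep()
```

```text
t 16.88 tcp m [-0.0082 -0.0003  0.0397] force F,L,z [ 0.37 -0.02 -0.19] torque [-0.31  0.02 -0.03] w -0.0011640259335062766
```

Request:
servo_tool --plan '[[[0.015,0,0.02],[0,0,0]],[[0.015,0,0.02],[0,0,0]],[[0,0,0],[0,0,0]],[[0,0,0],[0,0,0]]]'

```text
time: 17.22
position: [0.5331, 0.166, 0.0396]
tool_rot: [-0.281, 0.69, 0.576, 0.337]
wrist_force: [1.2, -0.4, 0.6]
gripper_width: 0.0
grasp_force: 0.8
```

Run:
```python
from h import *
rep()
```

```text
t 17.22 tcp m [ 0.0012 -0.0011  0.0396] force F,L,z [-0.21 -1.28  0.61] torque [-0.39  0.01 -0.16] w 0.0004040790984884612
```

Request:
servo_tool --plan '[[[0.015,0,0.02],[0,0,0]],[[0.015,0,0.02],[0,0,0]],[[0,0,0],[0,0,0]],[[0,0,0],[0,0,0]]]'

```text
time: 17.55
position: [0.5346, 0.1761, 0.0393]
tool_rot: [-0.281, 0.69, 0.576, 0.337]
wrist_force: [1.5, -0.1, 1.1]
gripper_width: 0.007
grasp_force: 1.2
```

Run:
```python
from h import *
rep()
t=optics.read_camera("top"); h=cv2.cvtColor(t,cv2.COLOR_RGB2HSV)
# row profile along machine axis at block-top height, y offsets beside the finger
for y in (-.018,.018):
    xs=np.arange(-.06,.005,.004); uv=proj("top",[mp(x,y,.078) for x in xs]).round().astype(int)
    print(y,[(round(x*1000),*map(int,h[v,u])) for x,(u,v) in zip(xs,uv)])
```

```text
t 17.55 tcp m [ 0.0114 -0.0008  0.0393] force F,L,z [ 0.11 -1.47  1.1 ] torque [-0.37 -0.04 -0.14] w 0.006609497133809602
-0.018 [(-60, 105, 27, 38), (-56, 105, 40, 38), (-52, 130, 18, 42), (-48, 128, 26, 39), (-44, 165, 15, 34), (-40, 8, 111, 60), (-36, 10, 186, 125), (-32, 11, 190, 142), (-28, 12, 193, 173), (-24, 12, 199, 172), (-20, 12, 201, 171), (-16, 12, 206, 145), (-12, 3, 168, 85), (-8, 15, 113, 145), (-4, 16, 109, 147), (0, 17, 111, 151), (4, 15, 112, 153)]
0.018 [(-60, 78, 40, 32), (-56, 96, 38, 34), (-52, 102, 43, 30), (-48, 68, 26, 40), (-44, 90, 22, 35), (-40, 11, 178, 99), (-36, 11, 199, 140), (-32, 12, 195, 141), (-28, 12, 202, 140), (-24, 12, 190, 141), (-20, 12, 198, 139), (-16, 11, 184, 130), (-12, 2, 155, 87), (-8, 15, 111, 147), (-4, 15, 113, 154), (0, 16, 103, 159), (4, 16, 114, 156)]
```

Request:
servo_tool --plan '[[[0.0123,0,0.0158],[0,0,0]],[[0.0123,0,0.0158],[0,0,0]],[[0,0,0],[0,0,0]],[[0,0,0],[0,0,0]]]'

```text
time: 17.93
position: [0.536, 0.184, 0.0393]
tool_rot: [-0.281, 0.69, 0.576, 0.337]
wrist_force: [1.8, -0.3, 1.2]
gripper_width: -0.003
grasp_force: 1.7
```

```bash
python3 -c "
from h import *
rep()"
```

```text
t 17.93 tcp m [ 0.0194 -0.0008  0.0393] force F,L,z [ 0.04 -1.77  1.24] torque [-0.31 -0.07 -0.14] w -0.0030111628410017634
```

Request:
servo_tool --plan '[[[0.0092,0,0.0118],[0,0,0]],[[0,0,0],[0,0,0]],[[0,0,0],[0,0,0]]]'

```text
time: 18.18
position: [0.5366, 0.1868, 0.0393]
tool_rot: [-0.281, 0.69, 0.576, 0.337]
wrist_force: [-0.0, -1.7, 2.2]
gripper_width: 0.003
grasp_force: 2.5
```

```bash
python3 -c "
from h import *
rep()"
```

```text
t 18.18 tcp m [ 0.0223 -0.0008  0.0393] force F,L,z [-1.64 -0.26  2.18] torque [-0.36 -0.02 -0.08] w 0.0025955397860734234
```

Request:
servo_tool --plan '[[[0.0031,0,0.0039],[0,0,0]],[[0,0,0],[0,0,0]],[[0,0,0],[0,0,0]]]'

```text
time: 18.43
position: [0.5367, 0.1876, 0.0393]
tool_rot: [-0.281, 0.69, 0.576, 0.337]
wrist_force: [-0.2, -3.4, 2.7]
gripper_width: -0.004
grasp_force: 3.3
```

Request:
servo_tool --plan '[[[0.0031,0,0.0039],[0,0,0]],[[0,0,0],[0,0,0]],[[0,0,0],[0,0,0]]]'

```text
time: 18.68
position: [0.5369, 0.1886, 0.0393]
tool_rot: [-0.281, 0.69, 0.576, 0.337]
wrist_force: [-1.0, -4.1, 3.3]
gripper_width: -0.003
grasp_force: 3.6
```

Request:
servo_tool --plan '[[[0.0031,0,0.0039],[0,0,0]],[[0,0,0],[0,0,0]],[[0,0,0],[0,0,0]]]'

```text
time: 18.93
position: [0.5371, 0.1897, 0.0393]
tool_rot: [-0.281, 0.69, 0.576, 0.337]
wrist_force: [-1.0, -4.9, 4.7]
gripper_width: 0.002
grasp_force: 3.6
```

Request:
servo_tool --plan '[[[0.0031,0,0.0039],[0,0,0]],[[0,0,0],[0,0,0]],[[0,0,0],[0,0,0]]]'

```text
time: 19.18
position: [0.5373, 0.1907, 0.0393]
tool_rot: [-0.281, 0.69, 0.576, 0.337]
wrist_force: [-0.2, -2.5, 3.9]
gripper_width: 0.001
grasp_force: 3.6
```

Request:
servo_tool --plan '[[[0.0031,0,0.0039],[0,0,0]],[[0,0,0],[0,0,0]],[[0,0,0],[0,0,0]]]'

```text
time: 19.43
position: [0.5374, 0.1917, 0.0393]
tool_rot: [-0.281, 0.69, 0.576, 0.337]
wrist_force: [-0.3, -2.5, 3.0]
gripper_width: 0.002
grasp_force: 3.6
```

Request:
servo_tool --plan '[[[0.0031,0,0.0039],[0,0,0]],[[0,0,0],[0,0,0]],[[0,0,0],[0,0,0]]]'

```text
time: 19.68
position: [0.5373, 0.1926, 0.0389]
tool_rot: [-0.281, 0.69, 0.576, 0.336]
wrist_force: [-0.9, -2.2, 0.7]
gripper_width: -0.003
grasp_force: 2.1
```

Request:
servo_tool --plan '[[[0.0031,0,0.0039],[0,0,0]],[[0,0,0],[0,0,0]],[[0,0,0],[0,0,0]]]'

```text
time: 19.93
position: [0.5374, 0.1937, 0.0389]
tool_rot: [-0.281, 0.69, 0.576, 0.336]
wrist_force: [-1.3, -2.9, 0.4]
gripper_width: -0.001
grasp_force: 1.7
```

Request:
servo_tool --plan '[[[0.0031,0,0.0039],[0,0,0]],[[0,0,0],[0,0,0]],[[0,0,0],[0,0,0]]]'

```text
time: 20.18
position: [0.5377, 0.1946, 0.0391]
tool_rot: [-0.281, 0.69, 0.576, 0.336]
wrist_force: [-0.6, -2.3, -0.7]
gripper_width: 0.001
grasp_force: 1.7
```

Request:
servo_tool --plan '[[[0.0031,0,0.0039],[0,0,0]],[[0,0,0],[0,0,0]],[[0,0,0],[0,0,0]]]'

```text
time: 20.43
position: [0.5381, 0.1956, 0.0393]
tool_rot: [-0.281, 0.69, 0.576, 0.337]
wrist_force: [0.1, -2.9, -0.3]
gripper_width: -0.002
grasp_force: 1.6
```

Request:
servo_tool --plan '[[[0.0031,0,0.0039],[0,0,0]],[[0,0,0],[0,0,0]],[[0,0,0],[0,0,0]]]'

```text
time: 20.68
position: [0.5383, 0.1964, 0.0392]
tool_rot: [-0.281, 0.69, 0.576, 0.337]
wrist_force: [-1.9, -4.5, -0.2]
gripper_width: 0.0
grasp_force: 2.5
```

Request:
servo_tool --plan '[[[0.0025,0,0.0031],[0,0,0]],[[0,0,0],[0,0,0]],[[0,0,0],[0,0,0]]]'

```text
time: 20.93
position: [0.5385, 0.1964, 0.0389]
tool_rot: [-0.28, 0.69, 0.576, 0.336]
wrist_force: [-4.2, -9.1, -0.1]
gripper_width: 0.0
grasp_force: 4.9
```

Request:
servo_tool --plan '[[[0.0008,0,0.001],[0,0,0]],[[0,0,0],[0,0,0]],[[0,0,0],[0,0,0]]]'

```text
time: 21.18
position: [0.5385, 0.1964, 0.0388]
tool_rot: [-0.28, 0.691, 0.576, 0.336]
wrist_force: [-4.0, -10.8, 0.9]
gripper_width: -0.0
grasp_force: 5.7
```

Request:
servo_tool --plan '[[[-0.012,0,-0.016],[0,0,0]],[[-0.006,0,-0.03],[0,0,0]],[[0,0,-0.06],[0,0,0]],[[0,0,-0.06],[0,0,0]],[[0,0,-0.06],[0,0,0]]]'

```text
time: 21.6
position: [0.5317, 0.1595, 0.0653]
tool_rot: [-0.281, 0.69, 0.576, 0.337]
wrist_force: [0.8, -0.8, 0.2]
gripper_width: -0.001
grasp_force: 0.3
```

Request:
servo_tool --plan '[[[0,0,-0.06],[0,0,0]],[[0,0,-0.06],[0,0,0]],[[0,0,-0.06],[0,0,0]],[[0,0,-0.06],[0,0,0]],[[0,0,-0.06],[0,0,0]]]'

```text
time: 22.02
position: [0.5231, 0.1126, 0.1021]
tool_rot: [-0.281, 0.69, 0.576, 0.337]
wrist_force: [0.7, 0.3, 0.1]
gripper_width: -0.0
grasp_force: 0.0
```

Request:
servo_tool --plan '[[[0,0,-0.1],[0,0,0]],[[0,0,-0.15],[0,0,0]],[[0,0,-0.15],[0,0,0]],[[0,0,0],[0,0,0]],[[0,0,0],[0,0,0]]]'

```text
time: 22.43
position: [0.5128, 0.0498, 0.1514]
tool_rot: [-0.279, 0.691, 0.576, 0.337]
wrist_force: [0.7, 0.4, -0.8]
gripper_width: -0.001
grasp_force: 0.0
```

Run:
```python
from h import *
rep(); t=optics.read_camera("top"); t0=cv2.imread("pics/top0.png")[:,:,::-1]
def info(im):
    h=cv2.cvtColor(im,cv2.COLOR_RGB2HSV); o=((h[...,0]>4)&(h[...,0]<14)&(h[...,1]>185)&(h[...,2]>90)).astype(np.uint8); o[:190]=0;o[270:]=0;o[:,:210]=0;o[:,290:]=0
    k=((h[...,2]<40)).astype(np.uint8); k[:195]=0;k[260:]=0;k[:,:225]=0;k[:,275:]=0
    return cv2.boundingRect(o),int(o.sum()),cv2.boundingRect(k),int(k.sum())
print(info(t0));print(info(t))
d=np.abs(t.astype(int)-t0).sum(2)[190:265,200:262]; print("diff px",(d>90).sum(),"of",d.size)
```

```text
t 22.43 tcp m [-0.1168 -0.0018  0.1514] force F,L,z [ 0.56 -0.65 -0.78] torque [-0.42  0.09  0.02] w -0.0010972631471755838
((231, 204, 17, 44), 424, (242, 204, 13, 42), 304)
((231, 202, 23, 47), 451, (242, 204, 13, 42), 275)
diff px 541 of 4650
```

Run:
```python
from h import *
t=optics.read_camera("top"); h=cv2.cvtColor(t,cv2.COLOR_RGB2HSV)
for y in (-.02,0,.02):
    xs=np.arange(-.004,.05,.004); uv=proj("top",[mp(x,y,.078) for x in xs]).round().astype(int)
    print(y,[(round(x*1000),*map(int,h[v,u])) for x,(u,v) in zip(xs,uv)])
```

```text
-0.02 [(-4, 12, 190, 149), (0, 12, 193, 151), (4, 12, 201, 165), (8, 9, 86, 133), (12, 45, 11, 178), (16, 38, 4, 237), (20, 26, 18, 202), (24, 24, 22, 187), (28, 19, 23, 188), (32, 17, 24, 192), (36, 17, 26, 189), (40, 21, 26, 194), (44, 22, 24, 191), (48, 18, 23, 192)]
0 [(-4, 12, 194, 151), (0, 11, 191, 151), (4, 12, 205, 172), (8, 36, 9, 139), (12, 53, 12, 172), (16, 43, 8, 221), (20, 27, 10, 220), (24, 15, 21, 190), (28, 21, 25, 194), (32, 16, 20, 189), (36, 24, 22, 189), (40, 17, 21, 191), (44, 20, 27, 191), (48, 17, 19, 191)]
0.02 [(-4, 12, 196, 152), (0, 12, 193, 148), (4, 12, 198, 170), (8, 21, 19, 133), (12, 34, 10, 176), (16, 39, 10, 181), (20, 27, 12, 194), (24, 20, 16, 192), (28, 18, 16, 190), (32, 17, 23, 196), (36, 17, 24, 194), (40, 18, 20, 193), (44, 18, 16, 194), (48, 19, 11, 192)]
```

```bash
python3 -c "
from cell import order
print(order.hand_in())"
```

```text
the job is handed in; nothing more can be done
None
```

I loaded the block and handed the job in. By the force readings it went against the end stop with about 8 N beyond the drag and did not shift it. In the last top image the flap is shut as it was at the start; the hand-in reply gave no verdict.

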